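# Close the jig and hold the press lever over it

## Robot

A 6-joint arm with a two-finger parallel gripper is mounted at the origin on the work surface. World frame = base frame: x ahead of the robot, y to its left, z up, the work surface at z = 0. Lengths are in m, angles in rad, forces in N, time in s.
With the tool pointing down it reaches from about 0.35 to 0.85 m from the base axis. Payload 8.1 kg.
Tool frame: the origin (TCP) lies at the very end of the fingers, on their centre line; the grasp point (between the pads) lies 19 mm behind it; z points along the fingers, y is the direction in which the jaws open and shut (so a half turn about z gives the same grasp; the last joint's range is limited). The gripper opens to 93 mm and grips with 3 to 60 N. Pads are 15 mm wide; open, the fingers measure 128 mm over their backs; the gripper's body (75 mm by 188 mm) begins 65 mm behind the grasp point.
Start: joints at [-1.282, 0.13, 1.488, -0, 1.523, -0.085], TCP at [0.219, -0.559, 0.219] pointing down, gripper open.
Joint ranges: [-2.96, 2.96], [-0.89, 2.26], [0.02, 2.5], [-1.34, 4.48], [0, 2.73], [-2.66, 2.66]. Speed limits (rad/s): [2.39, 2.39, 2.79, 3.14, 3.14, 3.14].

## Interface

Orientations are given as a rotation vector (axis times angle).
In Python, from plant import * gives the robot as it stands.
- The arm moves only by the tool apply_moves, never from a script. Its argument "commands" is one flat list of numbers, 7 for each row, row after row: the shift along the world's x, y, z in cm, then the turn, a rotation vector about the world's x, y, z in rad, then the finger opening in cm, from 0 to 9.3. A call has 1 to 8 rows; each row shifts and turns the pose as measured when the row begins; what a row does not reach is not made up. A row lasts 1/8 s, in which the tool goes at most 62.5 mm and 10.7 degrees, less where a joint would pass 70% of its speed; a pose out of reach is approached as far as the arm can. A call with a gripper value outside its range is refused whole. The fingers move at their own pace and stop on an object; "squeeze" is the grip in N (left out, the last holds). Time passes only in rows, so rows that do not move let the fingers close. It gives the time, the measured TCP pose, the force and the opening at its end, in the units of the state.
- read_state(): the state, without advancing time (a new reading comes with each control period).
- read_camera(name): name is "scene" or "top"; returns (picture, depth): 480x640x3 uint8, blue, green, red; 480x640 float32, m along the optical axis (not along the pixel's ray), 0 where there is no reading.
- camera_model(name): a dict with "intrinsics" (3x3 intrinsics, pixels), "R" (3x3) and "t" (3): a world point X has camera coordinates R X + t. Camera axes: x right, y down, z forward; pixel columns grow to the right and rows downward; lengths in m; the calibration is good to about 2 mm. A picture is of the moment at which its call begins. camera_model takes no time and is no camera call.
- close_job(): hands the job in, once; it reports no verdict.
Trained networks look in the newest picture that a camera, given by its name, has taken for a name from the list of things; names that differ only in an ending like _2 or _b are one class to them, and where a whole thing is asked for, a point or a joint stands for the part that bears it (a point fixed in the world has none). Each returns a list of dicts, best first, with "conf" (0 to 1); they miss things now and then, are a little off and sometimes report something else, mostly with a low value. They report only what shows in the picture. A call takes as long as a camera call. They do not tell look-alikes from the thing itself.
- find_in(query, camera): "point" ([x, y, z] in m, in the coordinates of the camera as it stood for that picture, good to about 4 mm: the middle of the surface that is visible of it).
- cut_out(query, camera): "mask" (480x640 bool, what is visible of it).
- spot_point(query, camera): "point" ([x, y, z] in m, in the coordinates of the camera as it stood for that picture, good to about 4 mm: a listed point, or the origin of a listed thing).
The state is a dict: "t": time; "q": joint angles; "dq": joint speeds; "joint_torque": joint torques, N m; "tool_pos": TCP position; "orientation": TCP orientation; "force": force on the tool from outside, world axes, zero at the start; "wrist_torque": the same for the moment, N m; "opening": finger opening in m.
Only numpy, scipy, OpenCV 4.12 (cv2) and the standard library are available. Lean on these libraries where they do the work, as an engineer would, in place of code of your own. Each camera call takes 0.05 s, during which the arm holds its last target. There are 200 camera calls.

## Task

First push the loose nest block along its channel until it butts flush against the fixed hub block of the assembly jig. Then pick up the cast press lever by its balance point and hold it level above the closed jig, hub over the big round pocket and eye over the small one, about 60 mm of air beneath it, without letting it touch the jig. Finish while still holding it there, ready for lowering, and leave the other things on the bench undisturbed.

Things in the scene. Friction and masses are not known exactly. Their poses are not given: they have to be found in the camera images.
- jig: Jig fixed to the bench, left or right. Dark bed 300x100x10 mm; origin at the centre of its underside, on the bench. On it the fixed aluminium hub block, x -145 to -25 mm, 64 wide, top 50 mm above the bench, with a round pocket 43 mm wide, 8 deep. From there to the bed's open +x end run two guide rails (inner faces y +-34 mm, tops 22 mm above the bench); the nest block slides between them.
- nest: Loose aluminium block 100 (x) x 64 x 40 mm, 0.55-0.88 kg, on the bed between the rails, axes as the jig's, top 50 mm above the bench; origin at the centre of its underside. 15-45 mm from the hub block; flush when its origin is at x = +25 mm in the jig's frame. Push its free +x end face (50 mm from its origin) towards the jig's -x (friction 3-8 N). Round pocket in its top, 27 mm wide.
- hub_pocket (a point): Centre of the mouth of the big pocket in the jig's fixed hub block, 50 mm above the bench, at x = -100, y = 0 mm in the jig's frame. Axes as the jig's.
- eye_pocket (a point): Centre of the mouth of the small pocket in the nest block, 25 mm to the +x side of the nest's origin, 50 mm above the bench; with the nest flush it is 150 mm in +x from hub_pocket.
- lever: Loose dark cast-iron lever, 0.54-0.87 kg, flat on the bench: heavy round hub (42 mm dia, 38 high) at its -x end, small round eye (22 dia, 28 high) at +x, axes 150 mm apart, joined by a straight bar 14 wide (y), from 10 to 28 mm above the underside. Origin midway between hub and eye axes, on the underside; x from hub to eye. Starts with x within 55 degrees of the jig's x.
- balance (a point): Balance point (centre of mass) of the lever, about mid-height of the bar, 18.5 mm above the underside, 43 mm from the hub axis towards the eye (x = -32 mm in the lever's frame). Grip the bar here across its 14 mm width.
- hub_foot (a point): Centre of the underside of the lever's hub: x = -75, y = 0, z = 0 mm in the lever's frame.
- eye_foot (a point): Centre of the underside of the lever's eye: x = +75, y = 0, z = 0 mm in the lever's frame.
- setter: Bystander: upright steel rivet setter, 34 mm in diameter at the foot, 64 high, standing about 110 mm to the lever's +y side. Origin at the centre of its foot.
- tin: Bystander: small round aluminium tin of snaps, 48 mm in diameter, 30 high, about 110 mm to the jig's -y side. Origin at the centre of its underside.
- mallet: Bystander: wooden mallet lying to the left, near the robot.
- driver: Bystander: screwdriver lying at the right of the bench, its shaft pointing away from the robot.
- tape: Bystander: roll of paper tape (cardboard ring), 90 mm in diameter, 24 high, lying at the far middle.
- spanner: Bystander: steel spanner lying to the right, near the robot.
Not all that is in view belongs to the job. What is shaped like the nest but pink or turquoise is not meant.

How it is judged:
On the way, in this order (a step that is already met when the one before it is completed fails the run):
1. the nest block is butted flush against the hub block while the lever still lies on the bench (x of nest in the frame of jig below 0.0275 m and height (world z) of lever below 0.01 m), for 0.3 s.
2. the lever is lifted clear of the bench, gripped at its balance point, level (x of the grasp point in the frame of lever between -0.052 and -0.012 m and height (world z) of lever above 0.03 m and angle between lever's own z axis and vertical below 0.15 rad), for 0.2 s.
At the end, for the whole second after the job is handed in: Nest gap under 2.5 mm; lever in the fingers, gripped within 20 mm of its balance point along the bar, level within 0.1 rad, at rest, off the jig and nest, underside 80 to 150 mm above the bench, hub axis within 12 mm of the big pocket, eye axis within 15 mm of the small one (x of nest in the frame of jig below 0.0275 m and x of the grasp point in the frame of lever between -0.052 and -0.012 m and angle between lever's own z axis and vertical below 0.1 rad and horizontal distance between hub_foot and hub_pocket below 0.012 m and horizontal distance between eye_foot and eye_pocket below 0.015 m and height (world z) of hub_foot between 0.08 and 0.15 m and height (world z) of eye_foot between 0.08 and 0.15 m and contact force between the fingers and lever above 2 N and contact force between lever and jig below 0.5 N and contact force between lever and nest below 0.5 N and linear speed of lever below 0.02 m/s and angular speed of lever below 0.1 rad/s); the arm keeps its last pose, push and grip.
It fails at once if the lever touches the jig or the nest block (contact force between lever and jig above 1 N or contact force between lever and nest above 1 N).
It fails at once if a bystander is pushed more than 30 mm (distance of any of setter, tin, mallet, driver, tape, spanner from where it was at the start of the episode above 0.03 m).
It also fails if it takes over 59 s, if anything falls off the work surface, if the arm or the gripper's body presses on something with over 40 N, if the wrist force passes 120 N, or if a joint passes its speed limit or range.

## Working session

There is one attempt and no reset: what is moved stays moved. The work goes in short steps, Python scripts to look and compute and a tool call to move; the robot and the scene stay as the last step left them, time stands still between calls to the robot, and variables do not carry over. Pictures are saved under pics/ and viewed, about 8 in all and at most 12, crops included, and the job is handed in when it is done.

Besides the shell and the picture viewer there is one more tool, called by a JSON object that holds its "op" and its "data", one argument or row to a line. apply_moves: Moves the arm, as the interface text tells. Its arguments: {"type":"object","properties":{"commands":{"type":"array"},"squeeze":{"type":"number"}},"required":["commands"]}

```bash
mkdir -p pics; cat > h.py <<'E'
from plant import *
import numpy as np, cv2
from scipy.spatial.transform import Rotation as Ro
def w(cam,p):
    m=camera_model(cam); return np.array(m["R"]).T@(np.array(p)-np.array(m["t"]))
def cloud(cam,d):
    m=camera_model(cam);K=np.array(m["intrinsics"])
    v,u=np.mgrid[:480,:640]
    c=np.stack([(u-K[0,2])/K[0,0]*d,(v-K[1,2])/K[1,1]*d,d],-1)
    return (c-np.array(m["t"]))@np.array(m["R"])
def px(cam,X):
    m=camera_model(cam);c=np.array(m["R"])@np.array(X)+np.array(m["t"]);p=np.array(m["intrinsics"])@c
    return (p[:2]/p[2]).round().astype(int)
E
python3 - <<'E'
from h import *
np.set_printoptions(precision=4,suppress=True)
for c in ["scene","top"]:
    im,d=read_camera(c); cv2.imwrite(f"pics/{c}0.png",im); np.save(f"{c}0.npy",d)
    for q in ["jig","nest","hub_pocket","eye_pocket","lever","balance","hub_foot","eye_foot","setter","tin"]:
        for r in spot_point(q,c)[:3]:
            X=w(c,r["point"]); print(c,q,round(r["conf"],2),X,px(c,X))
print(read_state())
E
```

```text
scene jig 0.8 [ 0.5707 -0.1938 -0.0023] [245 305]
scene nest 0.87 [ 0.2609 -0.3157 -0.0007] [148 225]
scene nest 0.72 [ 0.5617 -0.1419  0.0138] [265 288]
scene nest 0.71 [ 0.3664 -0.0513  0.0004] [267 216]
scene hub_pocket 0.94 [ 0.5946 -0.3013  0.054 ] [197 320]
scene hub_pocket 0.49 [ 0.6763 -0.1649  0.0045] [277 337]
scene eye_pocket 0.92 [ 0.2442 -0.2998  0.0363] [149 207]
scene eye_pocket 0.87 [ 0.5572 -0.1163  0.0545] [274 272]
scene eye_pocket 0.74 [ 0.3687 -0.0766  0.039 ] [256 210]
scene lever 0.96 [0.5387 0.1849 0.0029] [389 231]
scene balance 0.73 [0.5484 0.1603 0.0229] [383 232]
scene balance 0.2 [0.5351 0.1858 0.0006] [388 230]
scene hub_foot 0.67 [0.5634 0.1207 0.004 ] [370 248]
scene eye_foot 0.66 [0.5025 0.2582 0.0024] [407 210]
scene setter 0.7 [0.4147 0.1814 0.0034] [362 196]
scene tin 0.9 [ 0.6799 -0.1641  0.0046] [278 338]
top jig 0.86 [ 0.5695 -0.1979  0.003 ] [377 226]
top nest 0.88 [ 0.5588 -0.1462  0.0122] [360 230]
top nest 0.85 [ 0.2555 -0.3245  0.0018] [422 331]
top nest 0.73 [ 0.369  -0.0529 -0.0035] [330 294]
top hub_pocket 0.92 [ 0.594  -0.2991  0.0462] 
[... 352 characters left out ...]
0.5569 -0.1447  0.01  ] [360 230]
top hub_foot 0.54 [ 0.5505 -0.1214  0.0472] [353 231]
top eye_foot 0.74 [ 0.5033  0.2564 -0.0039] [226 250]
top setter 0.53 [0.4136 0.1778 0.0004] [252 280]
top tin 0.53 [ 0.6768 -0.1693  0.0005] [367 191]
{'t': 1.1, 'q': array([-1.2824,  0.1304,  1.4882, -0.    ,  1.523 , -0.0854]), 'dq': array([ 0.001 ,  0.0014, -0.0005,  0.0013,  0.0015, -0.0001]), 'joint_torque': array([ -0.0014, -55.9776, -49.2065,   0.0763,   0.0228,   0.    ]), 'tool_pos': array([ 0.2191, -0.5586,  0.2187]), 'orientation': array([ 3.0868,  0.5838, -0.    ]), 'force': array([ 0.1662, -0.4691,  0.0371]), 'wrist_torque': array([-0.069 ,  0.0151, -0.001 ]), 'opening': 0.09307444869301884}
```

```bash
python3 - <<'E'
import cv2
a=cv2.imread("pics/scene0.png");cv2.imwrite("pics/a.png",a)
b=cv2.imread("pics/top0.png")[150:350,200:470];cv2.imwrite("pics/b.png",cv2.resize(b,None,fx=2.9,fy=2.9,interpolation=2))
E
```

```text
(no output)
```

View pics/a.png

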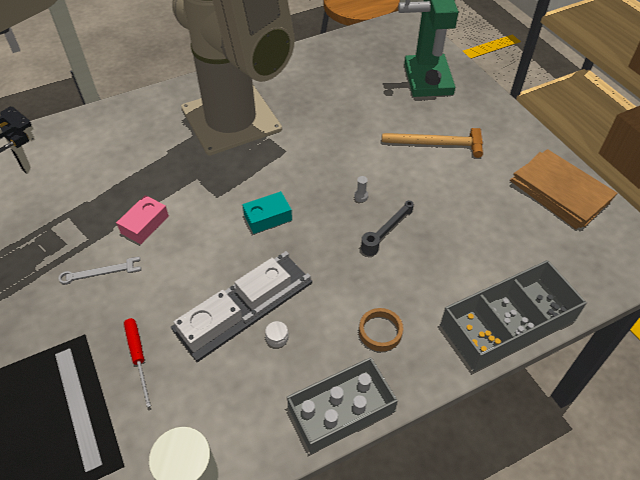

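View pics/b.png

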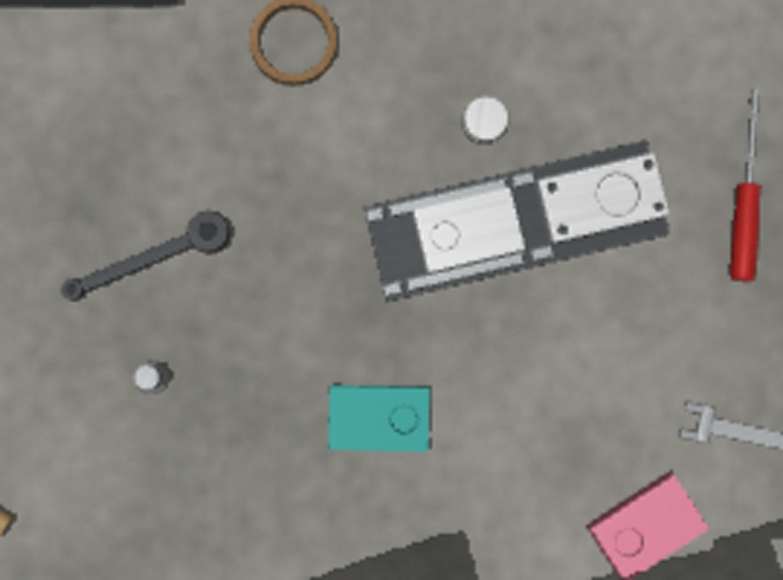

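Aluminium nest: top crop (470,228), i.e. full top image (360,230), and scene (270,280). The look-alikes are turquoise at scene (267,212) and pink at scene (143,220). By the description I choose the aluminium block inside the rails; crop b confirms it, with its gap towards the hub block. The lever is at scene (389,230), with its hub at (370,242). Next I measure precisely from depth.

```bash
cat > meas.py <<'E'
from h import *
np.set_printoptions(precision=4,suppress=True)
def blocks(c,d,verbose=1):
    P=cloud(c,d); ok=(d>0)&(np.abs(P[...,2]-.05)<.006)&(P[...,0]>.48)&(P[...,0]<.68)&(P[...,1]<-.03)&(P[...,1]>-.40)
    n,l,s,_=cv2.connectedComponentsWithStats(ok.astype(np.uint8),connectivity=4)
    for i in range(1,n):
        if s[i,4]<150: continue
        q=P[l==i]; r=cv2.minAreaRect((q[:,:2]*1000).astype(np.float32))
        print(c,"block n",s[i,4],"mean",q.mean(0),"rect",np.round(r[0],1),np.round(r[1],1),round(r[2],2))
    q=P[ok][:,:2];u=np.linalg.svd(q-q.mean(0),full_matrices=False)[2][0];u=u*np.sign(u[1]);print("axis",u,np.degrees(np.arctan2(u[1],u[0])))
def lever(c,d):
    P=cloud(c,d)
    ok=(d>0)&(P[...,2]>.018)&(P[...,2]<.05)&(P[...,0]>.45)&(P[...,0]<.61)&(P[...,1]>.08)&(P[...,1]<.3)
    q=P[ok];h=q[q[:,2]>.033]; b=q[(q[:,2]<.033)&(q[:,2]>.022)]
    u=np.linalg.svd(b[:,:2]-b[:,:2].mean(0),full_matrices=False)[2][0];u=u*np.sign(u[1])
    r=cv2.minEnclosingCircle((h[:,:2]*1000).astype(np.float32))
    t=(b[:,:2]-b[:,:2].mean(0))@u
    print(c,"hub",h.mean(0),r,"bar mean",b.mean(0),"axis",u,np.degrees(np.arctan2(u[1],u[0])),"eye end",b[:,:2].mean(0)+u*t.max())
E
python3 - <<'E'
from meas import *
for c in ["scene","top"]:
    d=np.load(f"{c}0.npy"); blocks(c,d); lever(c,d)
E
```

```text
scene block n 1191 mean [ 0.5621 -0.1478  0.0502] rect [ 561.1 -145.1] [ 69.2 101.9] 13.4
scene block n 1467 mean [ 0.5924 -0.2797  0.0503] rect [ 591.3 -280.8] [ 71.4 121.1] 12.97
axis [-0.2223  0.975 ] 102.84213604595865
scene hub [0.5626 0.1196 0.0381] ((546.300048828125, 173.87147521972656), 79.56501007080078) bar mean [0.5341 0.1916 0.0279] axis [-0.4156  0.9095] 114.55875762830988 eye end [0.5001 0.2659]
top block n 620 mean [ 0.5878 -0.2787  0.0497] rect [ 588.7 -281.3] [ 64.  121.7] 12.66
top block n 551 mean [ 0.5582 -0.1478  0.0495] rect [ 557.7 -145.8] [ 64.  100.7] 12.62
axis [-0.2202  0.9755] 102.71946263256842
top hub [0.5538 0.1309 0.0373] ((528.7246704101562, 175.59902954101562), 85.56969451904297) bar mean [0.5297 0.19   0.0275] axis [-0.3707  0.9288] 111.75840089231922 eye end [0.4993 0.2663]
```

{"op": "apply_moves", "data": {
  "commands": [3.2,4.9,0,0,0,0.14,0,3.2,4.9,0,0,0,0.14,0,3.2,4.9,0,0,0,0.14,0,3.2,4.9,0,0,0,0.14,0,3.2,4.9,0,0,0,0.14,0,3.2,4.9,0,0,0,0.14,0,3.2,4.9,0,0,0,0.14,0,3.2,4.9,0,0,0,0.14,0]
}}

```text
t: 2.1
tool_pos: [0.4787, -0.1574, 0.2193]
orientation: [2.273, 2.163, 0.003]
force: [-0.0, -0.3, -0.7]
opening: 0.0179
```

{"op": "apply_moves", "data": {
  "commands": [3.1,4.5,0,0,0,0.14,0,3.1,4.5,0,0,0,0.13,0,0,0,0,0,0,0,0,0,0,-5,0,0,0,0,0,0,-5,0,0,0,0,0,0,0,0,0,0,0]
}}

```text
t: 2.85
tool_pos: [0.544, -0.0612, 0.1192]
orientation: [1.94, 2.461, 0.006]
force: [-0.0, -0.1, -0.4]
opening: 0.0006
```

{"op": "apply_moves", "data": {
  "commands": [-0.2,0,-3,0,0,-0.006,0,-0.2,0,-3,0,0,-0.006,0,0,0,-3,0,0,0,0,0,0,0,0,0,0,0,0.33,-1.46,0,0,0,0,0,0.27,-1.17,0,0,0,0,0,0.22,-0.97,0,0,0,0,0,0.22,-0.97,0,0,0,0,0]
}}

```text
t: 3.85
tool_pos: [0.5598, -0.1149, 0.0444]
orientation: [1.952, 2.43, 0.019]
force: [-2.4, 4.2, -3.5]
opening: 0.0005
```

```bash
python3 - <<'E'
from meas import *
s=read_state();print(s["tool_pos"],Ro.from_rotvec(s["orientation"]).as_matrix(),s["force"])
im,d=read_camera("scene");blocks("scene",d)
cv2.imwrite("pics/c.png",cv2.resize(im[180:380,140:400],None,fx=3,fy=3,interpolation=2))
E
```

```text
[ 0.5598 -0.1149  0.0444] [[-0.2156  0.9761  0.0267]
 [ 0.9764  0.2158 -0.0059]
 [-0.0115  0.0248 -0.9996]] [-2.3757  4.2486 -3.4929]
scene block n 2702 mean [ 0.5814 -0.2314  0.0505] rect [ 580.2 -231.7] [ 69.3 223.2] 12.37
axis [-0.2164  0.9763] 102.49891520098737
```

View pics/c.png

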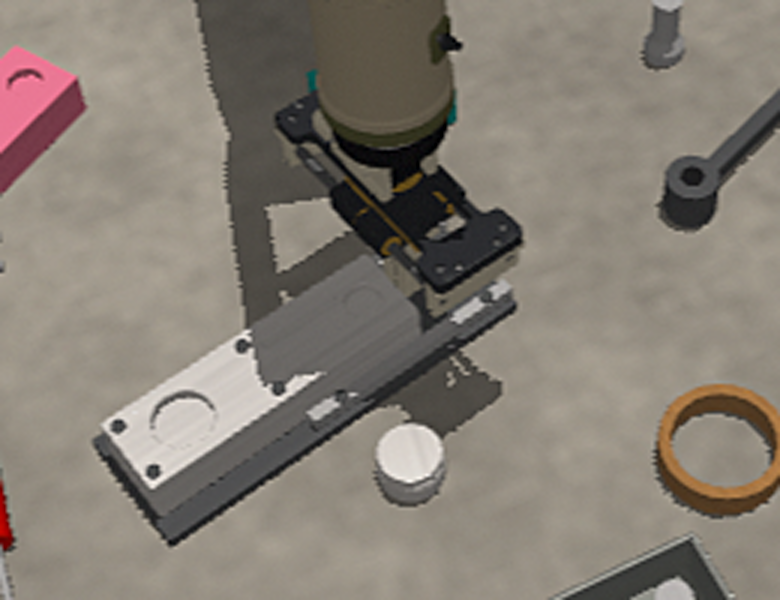

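Image c shows the nest (340,310) closed up against the hub block (215,400), with the fingers at its +x face. I'll press gently to confirm it's flush.

{"op": "apply_moves", "data": {
  "commands": [0.1,-0.4,0,0,0,0,0,0.1,-0.4,0,0,0,0,0,0.1,-0.4,0,0,0,0,0]
}}

```text
t: 4.28
tool_pos: [0.5591, -0.1152, 0.044]
orientation: [1.966, 2.449, 0.037]
force: [-7.7, 20.7, 9.7]
opening: 0.0006
```

{"op": "apply_moves", "data": {
  "commands": [-0.44,1.95,0,0,0,0,0,-0.22,0.97,0,0,0,0,0,0,0,5,0,0,0,9.3,-2,2,5,0,0,0,9.3,-3,2,5,0,0,0,9.3,-5,0,0,0,0,0,9.3,0,0,0,0,0,0,9.3]
}}

```text
t: 5.15
tool_pos: [0.4492, -0.0455, 0.1988]
orientation: [1.962, 2.444, 0.034]
force: [0.3, -0.8, 0.8]
opening: 0.0457
```

```bash
cat > meas2.py <<'E'
from meas import *
def run():
    for c in ["scene","top"]:
        im,d=read_camera(c); blocks(c,d); P=cloud(c,d)
        for q in ["lever","balance","hub_foot","eye_foot","hub_pocket","eye_pocket","nest","jig"]:
            for r in spot_point(q,c)[:2]:
                print(c,q,round(r["conf"],2),w(c,r["point"]))
        Z=P[...,2]; reg=(d>0)&(P[...,0]>.45)&(P[...,0]<.61)&(P[...,1]>.08)&(P[...,1]<.3)
        h=P[reg&(Z>.034)&(Z<.042)&(P[...,1]<.16)]; print("hubtop",len(h),h.mean(0),np.ptp(h,0))
        g=P[reg&(abs(Z-.028)<.003)]; hx=h.mean(0)[:2]; r=np.linalg.norm(g[:,:2]-hx,axis=1)
        e=g[r>.142]; b=g[(r>.03)&(r<.13)]
        print("eye",len(e),e.mean(0),np.ptp(e,0),"bar",b.mean(0),[np.degrees(np.arctan2(*(x-hx)[::-1])) for x in (e.mean(0)[:2],b.mean(0)[:2])])
        cv2.imwrite(f"pics/{c}_n.png",im)
E
python3 - <<'E'
from meas2 import *
s=read_state();print(s["tool_pos"],s["orientation"],s["force"],s["q"],s["opening"]);run()
E
```

```text
[ 0.4492 -0.0455  0.1988] [1.9616 2.4441 0.0336] [ 0.3131 -0.7571  0.8325] [-0.228  -0.2936  1.9255  0.0161  1.4937 -0.4473] 0.045708875970876695
scene block n 2664 mean [ 0.5816 -0.233   0.0504] rect [ 579.6 -231.8] [ 68.9 221.5] 12.93
axis [-0.2239  0.9746] 102.94009424371244
scene lever 0.93 [0.5318 0.1852 0.0009]
scene balance 0.73 [0.5444 0.1577 0.0211]
scene balance 0.62 [ 0.5605 -0.1447  0.0529]
scene hub_foot 0.6 [ 0.7533  0.0337 -0.0018]
scene eye_foot 0.86 [0.502  0.2565 0.0022]
scene hub_pocket 0.74 [ 0.592  -0.2987  0.0538]
scene eye_pocket 0.97 [ 0.2442 -0.3004  0.0377]
scene eye_pocket 0.95 [ 0.3675 -0.0767  0.0392]
scene nest 0.89 [ 0.259  -0.3167 -0.0008]
scene nest 0.84 [ 0.5649 -0.1711  0.0133]
scene jig 0.95 [ 0.5737 -0.1934 -0.0031]
scene jig 0.21 [0.3291 0.4379 0.0017]
hubtop 207 [0.5632 0.1172 0.0382] [0.0439 0.0587 0.0079]
eye 40 [0.5054 0.2566 0.0284] [0.0221 0.0183 0.0057] bar [0.5329 0.1905 0.0283] [np.float64(112.54406847672574), np.float64(112.49909389247662)]
top block n 1208 mean [ 0.5767 -0.229   0.0495] rect [ 577.6 -232.8] [ 64.7 221.5] 12.75
axis [-0.2262  0.9741] 103.0735015507851
top lever 0.78 [0.5369 0.1864 0.0013]
top balance 0.81 [0.5427 0.1591 0.0207]
top balance 0.48 [ 0.5933 -0.2988  0.0486]
top hub_foot 0.57 [ 0.5596  0.1205 -0.0034]
top hub_pocket 0.97 [ 0.5938 -0.2978  0.0482]
top eye_pocket 0.66 [ 0.5577 -0.1488  0.0473]
top eye_pocket 0.63 [ 0.3651 -0.0759  0.0383]
top nest 0.9 [ 0.5662 -0.1733  0.0104]
top nest 0.78 [ 0.2567 -0.3205 -0.0016]
top jig 0.81 [ 0.5695 -0.2026  0.0037]
top jig 0.48 [0.7541 0.0314 0.0012]
hubtop 98 [0.5585 0.1167 0.0378] [0.0389 0.0531 0.0077]
eye 18 [0.5012 0.2574 0.0278] [0.0204 0.0176 0.0051] bar [0.5289 0.1925 0.0275] [np.float64(112.17192023739618), np.float64(111.34090377348606)]
```

```bash
cat > turn.py <<'E'
from h import *
import sys
def turn(deg):
    s=read_state();f=np.radians((deg+90)/2)
    T=Ro.from_rotvec(np.pi*np.array([np.cos(f),np.sin(f),0]))
    R=Ro.from_rotvec(s["orientation"]);print("pos",s["tool_pos"].round(4),"grasp",(s["tool_pos"]-.019*R.as_matrix()[:,2]).round(4),"turn",(T*R.inv()).as_rotvec().round(4),"F",s["force"].round(1),"open",round(s["opening"],4),"t",s["t"])
if __name__=="__main__": turn(float(sys.argv[1]))
E
python3 turn.py 22.6
```

```text
pos [ 0.4518 -0.0456  0.1991] grasp [ 0.4514 -0.0459  0.2181] turn [-0.0147  0.0182  0.1763] F [-0.6  0.4  0.2] open 0.0933 t 6.05
```

{"op": "apply_moves", "data": {
  "commands": [2.3,5.1,0,-0.007,0.009,0.09,6,2.3,5.1,0,-0.007,0.009,0.09,6,2.3,5.1,0,0,0,0,6,2.3,5.1,-3,0,0,0,6,0,0,-5,0,0,0,6,0,0,0,0,0,0,6]
}}

```text
t: 6.8
tool_pos: [0.5462, 0.1624, 0.1201]
orientation: [1.733, 2.615, 0.004]
force: [-0.2, 0.2, 0.3]
opening: 0.0602
```

```bash
python3 turn.py 22.6
```

```text
pos [0.5462 0.1624 0.1201] grasp [0.5461 0.1624 0.1391] turn [ 0.0002  0.0048 -0.006 ] F [-0.2  0.2  0.3] open 0.0602 t 6.8
```

{"op": "apply_moves", "data": {
  "commands": [-0.1,-0.2,-4,0,0.005,-0.006,6,-0.07,-0.17,-4,0,0,0,6,0,0,-2,0,0,0,6,0,0,0,0,0,0,6]
}}

```text
t: 7.3
tool_pos: [0.55, 0.1581, 0.0274]
orientation: [1.742, 2.605, 0.012]
force: [-0.9, 0.4, 0.1]
opening: 0.0602
```

```bash
python3 - <<'E'
from turn import *
turn(22.6)
im,d=read_camera("scene");cv2.imwrite("pics/d.png",cv2.resize(im[150:300,300:460],None,fx=4,fy=4,interpolation=2))
E
```

```text
pos [0.55   0.1581 0.0274] grasp [0.5498 0.158  0.0464] turn [-0.0019  0.0104  0.0025] F [-0.9  0.4  0.1] open 0.0602 t 7.3
```

View pics/d.png

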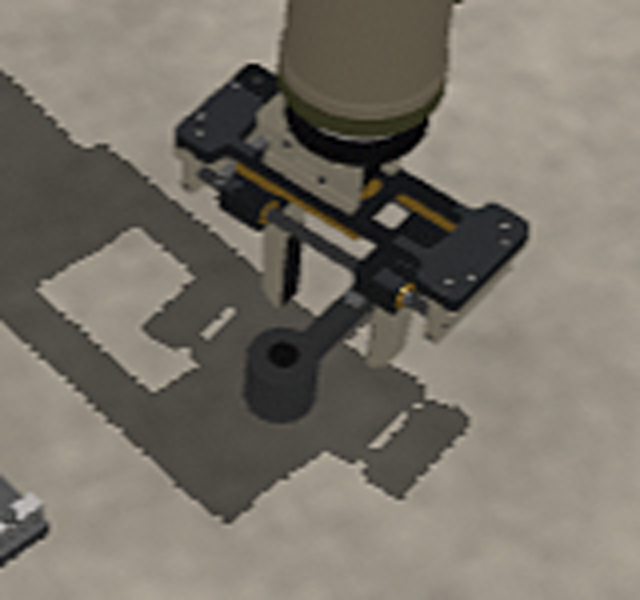

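The open fingers straddle the bar behind the hub (hub at crop (280,360), bar at (340,310)). The drift is small, so I correct it and go down.

{"op": "apply_moves", "data": {
  "commands": [-0.5,0.05,-1.1,-0.002,0.01,0,6,-0.1,0,-1.0,0,0,0,6,0,0,0,0,0,0,6]
}}

```text
t: 7.72
tool_pos: [0.5476, 0.1594, 0.0106]
orientation: [1.743, 2.607, 0.009]
force: [-0.6, 0.4, 0.2]
opening: 0.0599
```

```bash
python3 turn.py 22.6
```

```text
pos [0.5476 0.1594 0.0106] grasp [0.5475 0.1593 0.0296] turn [-0.0014  0.0078  0.0026] F [-0.6  0.4  0.2] open 0.0599 t 7.725
```

{"op": "apply_moves", "data": {
  "commands": [-0.4,-0.05,-0.7,-0.001,0.008,0.002,6,0,0,-0.2,0,0.004,0,6,0,0,0,0,0,0,6]
}}

```text
t: 8.1
tool_pos: [0.5436, 0.159, 0.0013]
orientation: [-1.741, -2.61, 0.003]
force: [-0.4, 0.0, -0.2]
opening: 0.0599
```

```bash
python3 turn.py 22.6
```

```text
pos [0.5436 0.159  0.0013] grasp [0.5437 0.159  0.0203] turn [-0.0004 -0.0046  0.0003] F [-0.4  0.  -0.2] open 0.0599 t 8.1
```

{"op": "apply_moves", "data": {
  "commands": [0,0,0.2,0,-0.004,0,0,0,0,0,0,0,0,0,0,0,0,0,0,0,0,0,0,0,0,0,0,0,0,0,0,0,0,0,0,0,0,0,0,0,0,0],
  "squeeze": 45
}}

```text
t: 8.85
tool_pos: [0.5444, 0.1592, 0.0041]
orientation: [1.743, 2.613, 0.002]
force: [-0.1, 0.0, -0.5]
opening: 0.0139
```

```bash
python3 turn.py 22.6
```

```text
pos [0.5444 0.1592 0.0041] grasp [0.5444 0.1591 0.0231] turn [-0.0008  0.0012  0.0003] F [-0.1  0.  -0.5] open 0.0139 t 8.85
```

Gripped at 13.9 mm opening. Lifting.

{"op": "apply_moves", "data": {
  "commands": [0,0,2,0,0,0,0,0,0,3,0,0,0,0,0,0,5,0,0,0,0,0,0,5,0,0,0,0,0,0,3,0,0,0,0,0,0,0,0,0,0,0]
}}

```text
t: 9.6
tool_pos: [0.5379, 0.1579, 0.1895]
orientation: [-1.74, -2.608, 0.009]
force: [1.2, 0.8, -7.1]
opening: 0.0137
```

```bash
cat > lev.py <<'E'
from turn import *
np.set_printoptions(precision=4,suppress=True)
def lev(nm=None,box=None,deg=12.9,dist=.05):
    turn(deg); s=read_state();R=Ro.from_rotvec(s["orientation"]).as_matrix();g=s["tool_pos"]-.019*R[:,2]
    for c in ["scene","top"]:
        im,d=read_camera(c)
        for q in ["hub_foot","eye_foot","lever","balance"]:
            for r in spot_point(q,c)[:2]: print(c,q,round(r["conf"],2),w(c,r["point"]))
        m=cut_out("lever",c)
        if m:
            P=cloud(c,d);k=m[0]["mask"]&(d>0);q=P[k];q=q[np.linalg.norm(q-g,axis=1)<.2]
            a=(q-g)@np.array([np.cos(np.radians(deg+90)),np.sin(np.radians(deg+90)),0])
            print(c,"mask",round(m[0]["conf"],2),k.sum(),"ext along bar",np.percentile(a,[1,99]))
            for lo,hi in [(-.07,-.02),(.02,.08),(.095,.125)]:
                z=q[(a>lo)&(a<hi)]
                if len(z)>5: t=z[z[:,2]>z[:,2].max()-.006];print("  seg",lo,len(t),t.mean(0),"ztop",np.median(t[:,2]))
        if nm and c=="scene": cv2.imwrite(f"pics/{nm}.png",cv2.resize(im[box[0]:box[1],box[2]:box[3]],None,fx=3,fy=3,interpolation=2))
E
python3 - <<'E'
from lev import *
lev("e",(110,300,290,500),22.6)
E
```

```text
pos [0.5379 0.1579 0.1895] grasp [0.538  0.1579 0.2085] turn [ 0.0013 -0.0085  0.0002] F [ 1.2  0.8 -7.1] open 0.0137 t 9.6
scene hub_foot 0.58 [0.5549 0.1173 0.1872]
scene hub_foot 0.4 [0.5354 0.1591 0.207 ]
scene eye_foot 0.57 [0.496  0.2585 0.1896]
scene lever 0.94 [0.5267 0.1828 0.1858]
scene balance 0.95 [0.536  0.1577 0.2102]
scene mask 0.89 533 ext along bar [-0.0667  0.0845]
  seg -0.07 196 [0.5564 0.1147 0.2249] ztop 0.2246492767350648
top hub_foot 0.63 [0.5543 0.1182 0.1765]
top eye_foot 0.46 [0.4928 0.2591 0.1759]
top lever 0.61 [0.5248 0.1837 0.1809]
top mask 0.58 156 ext along bar [-0.064   0.0891]
  seg -0.07 11 [0.5466 0.1031 0.2217] ztop 0.22158459244932555
  seg 0.02 5 [0.505  0.2207 0.2136] ztop 0.21344486387429326
```

View pics/e.png

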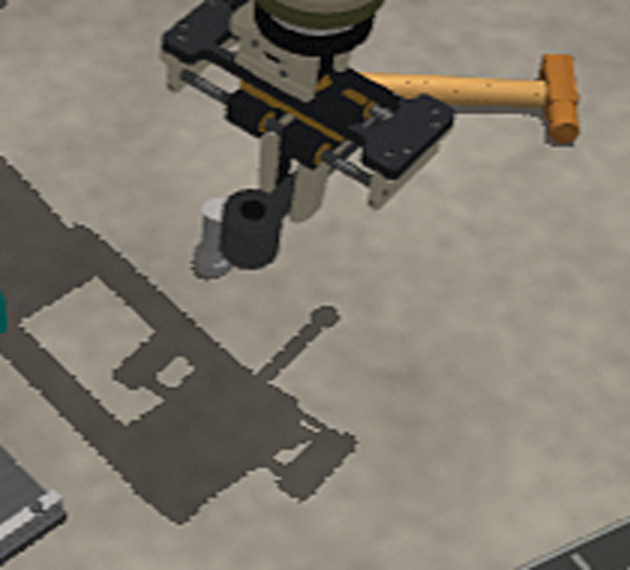

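{"op": "apply_moves", "data": {
  "commands": [0.3,-2.5,0,0,-0.004,-0.02,0,0.5,-4.5,0,0,-0.004,-0.02,0,0.5,-5,0,0,0,-0.02,0,0.5,-5,0,0,0,-0.02,0,0.5,-5,0,0,0,-0.02,0,0.5,-5,0,0,0,-0.02,0,0.5,-4,0,0,0,-0.02,0,0.4,-2,0,0,0,-0.02,0]
}}

```text
t: 11.2
tool_pos: [0.5733, -0.1806, 0.1858]
orientation: [-1.946, -2.463, 0.005]
force: [0.2, 0.5, -7.3]
opening: 0.0136
```

```bash
python3 turn.py 12.9
```

```text
pos [ 0.5733 -0.1806  0.1858] grasp [ 0.5733 -0.1806  0.2048] turn [ 0.0007 -0.0044 -0.0083] F [ 0.2  0.5 -7.3] open 0.0136 t 11.2
```

Remaining: dx +1.0, dy −7.3, then down about 7 cm.

{"op": "apply_moves", "data": {
  "commands": [0.4,-2.5,0,0,-0.004,-0.004,0,0.4,-3,0,0,0,-0.004,0,0.2,-1.8,0,0,0,0,0,0,0,-2,0,0,0,0,0,0,-2,0,0,0,0,0,0,-1,0,0,0,0,0,0,0,0,0,0,0]
}}

```text
t: 12.08
tool_pos: [0.5829, -0.2514, 0.1294]
orientation: [-1.953, -2.453, -0.001]
force: [0.1, 0.4, -6.6]
opening: 0.0135
```

```bash
python3 turn.py 12.9
```

```text
pos [ 0.5829 -0.2514  0.1294] grasp [ 0.583  -0.2515  0.1484] turn [-0.0045 -0.0045 -0.001 ] F [ 0.1  0.4 -6.6] open 0.0135 t 12.075
```

{"op": "apply_moves", "data": {
  "commands": [0.05,-0.2,-1.5,-0.004,-0.004,0,0,0,0,0,0,0,0,0,0,0,0,0,0,0,0]
}}

```text
t: 12.45
tool_pos: [0.5841, -0.253, 0.1143]
orientation: [1.955, 2.458, 0.001]
force: [0.0, 1.0, -6.2]
opening: 0.0136
```

```bash
python3 - <<'E'
from lev import *
lev("f",(180,380,130,330))
E
```

```text
pos [ 0.5841 -0.253   0.1143] grasp [ 0.5841 -0.253   0.1333] turn [ 0.0004  0.0011 -0.002 ] F [ 0.   1.  -6.2] open 0.0136 t 12.45
scene hub_foot 0.8 [ 0.5971 -0.2955  0.1099]
scene eye_foot 0.85 [ 0.5604 -0.1519  0.1122]
scene lever 0.68 [0.754  0.035  0.0013]
scene lever 0.5 [ 0.5814 -0.2546  0.1324]
scene balance 0.63 [ 0.5818 -0.2532  0.1343]
scene mask 0.89 843 ext along bar [-0.0649  0.11  ]
  seg -0.07 222 [ 0.5954 -0.2967  0.1498] ztop 0.14966181392237476
  seg 0.02 3 [ 0.6453 -0.2038  0.2419] ztop 0.24216499775747977
  seg 0.095 39 [ 0.5626 -0.1518  0.14  ] ztop 0.13970875371266894
top hub_foot 0.68 [ 0.5649 -0.1734  0.0124]
top eye_foot 0.58 [ 0.5578 -0.1487  0.1094]
top lever 0.6 [ 0.5758 -0.2218  0.108 ]
top balance 0.36 [ 0.5556 -0.1485  0.1065]
top mask 0.41 117 ext along bar [0.0593 0.1158]
  seg 0.02 11 [ 0.5657 -0.1876  0.1405] ztop 0.14103350769603262
  seg 0.095 9 [ 0.5565 -0.1547  0.1424] ztop 0.14152096960400826
```

View pics/f.png

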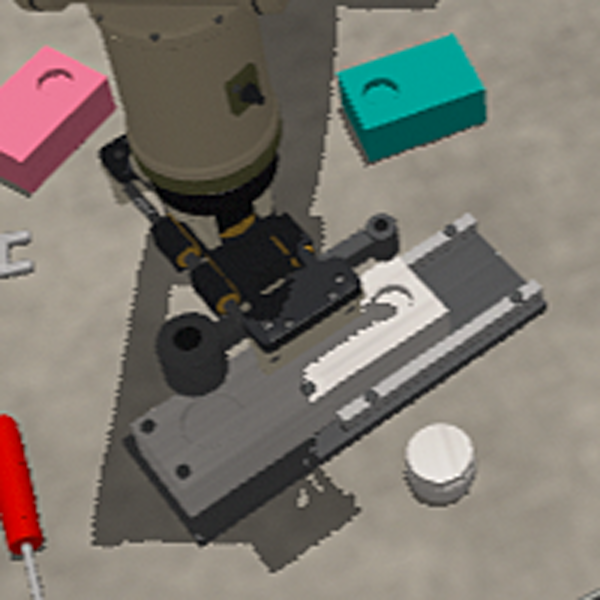

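{"op": "apply_moves", "data": {
  "commands": [0,0,0,0,0,0,0,0,0,0,0,0,0,0]
}}

```text
t: 13.3
tool_pos: [0.5836, -0.2529, 0.1136]
orientation: [-1.956, -2.459, -0.0]
force: [-1.2, -0.1, -6.1]
opening: 0.0136
```

```bash
python3 - <<'E'
from turn import *
turn(12.9); print(read_state()["dq"].round(4)); print(close_job())
E
```

```text
pos [ 0.5836 -0.2529  0.1136] grasp [ 0.5836 -0.2529  0.1326] turn [-0.0001  0.0001 -0.0019] F [-1.2 -0.1 -6.1] open 0.0136 t 13.3
[ 0.0018  0.0004  0.0004  0.0025 -0.0005  0.0009]
the job is handed in; nothing more can be done
None
```

I pushed the aluminium nest flush against the hub block. I then gripped the lever at its balance point and handed the job in at 13.3 s with the lever still held over the jig. The hand-in gives no verdict, so what follows rests on my own measurements.

- **Nest:** the push stalled at about 21 N, well above its 3–8 N friction. Both cameras then measured hub block plus nest as 221.5 mm long, against 220 mm nominal. I did not re-measure the gap after picking up the lever, but nothing touched the nest again.
- **Lever position:** in the scene camera the hub was about 2 mm from the big pocket and the eye about 3 mm from the small one. The top camera showed the eye within about 2 mm.
- **Height and level:** the underside was about 110 mm above the bench, leaving about 60 mm of air. Hub and eye heights agreed to about 1 mm.
- **Grip:** I set the squeeze to 45 N. The fingers were open 13.6 mm on the 14 mm bar, and the joints were practically still at hand-in.

**Checks that disagreed or failed:**
- During the push the fingers rode at a height of 44 mm instead of the planned 29 mm, but stayed on the nest's face.
- The top camera's report for the hub at the end landed on the nest, because the gripper hid the hub. I ignored it, so the hub position rests on the scene camera alone.
- I did not measure the bystanders again. The pictures showed no contact with any of them.

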